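# Fit the retaining ring to a microscope's focus axle

### The job

First press the white spring lock button on the microscope's drive block fully down and let it come back up, so that the axle is locked. Then pick up the ring pliers by both handles, squeeze the handles fully together so that the retaining ring on their tips is spread, and lower the level ring over the end of the upright axle until it lies in line with the groove just above the gear wheel, without pressing hard on the gear. Finish there, still holding the pliers squeezed so that the ring stays spread around the groove, off the bench and with the lock button up; leave the lens, the slide box and the dropper bottle where they are.

Things in the scene. Friction and masses are not known exactly. Their poses are not given: they have to be found in the camera images.
- drive: Drive block, fixed. Origin under the axle, on the bench; z up. Grey plate 100 mm (x) by 160 mm (y), 20 mm thick, reaching 45 mm to its +y and 115 mm to its -y side from the axle. On it: a pillar, a brass gear wheel 51 mm across (upper face 58 mm above the bench), the groove, then the plain steel end of the axle, 26 mm across, bevelled, top 81 mm above the bench.
- groove (a point): Middle of the axle's groove, on the axle's centre line, 61.5 mm above the bench. The groove is 23 mm across and reaches from the gear's upper face (58 mm) to 65 mm height. Axes as the block's, z up.
- lock_top (a point): Centre of the top of the white spring push button, 28 mm across, in a dark round housing of 44 mm on the plate, 85 mm from the axle on the block's own -y side; when up its top is 42 mm above the bench. z is up.
- lock (a joint): Travel of the lock button in m: 0 up, 0.006 fully down (about 5 N); a spring brings it back.
- pliers: Ring pliers lying flat, 180 mm long, about 170 g. Origin under the pivot, at the level of the handles' underside; x to the ring, y to the left handle, z up. Balanced about 27 mm behind the pivot. The jaws lie 7 to 14 mm above the ring's underside and end outside the ring, so the axle's end passes up through it.
- pliers_grip (a point): Point midway between the black handles, 50 mm behind the pivot, half-way up (10 mm above the bench when flat). Axes as the pliers. Handles: upright slabs 70 mm long (23 to 93 mm behind the pivot), 20 mm high, 9 mm thick; here 57 mm over their outsides at rest, wider to the rear; 38 mm, outsides parallel, when squeezed to the stop.
- ring_center (a point): Centre of the spread ring; on the pliers' centre line, 108 mm ahead of pliers_grip and 7.5 mm lower (2.5 mm above the bench when flat; ring's underside 1 mm above it). Axes as the pliers. Open steel ring, 3 mm thick, 4 mm wide; spread fully it is round, 34 mm inside; at rest it is pinched to 25 mm and does not pass the axle. It stays on the pliers' tips.
- lever_l (a joint): Turn of the left handle in rad: 0 at rest, 0.204 squeezed to the stop with the ring fully spread (a strong grip gives up to 0.22). The right handle turns as far, the other way. A spring opens them; squeezing to the stop takes about 8 N at pliers_grip. As gripping fingers squeeze from rest to the stop, the whole pliers creep about 4.5 mm forward (to the ring) between them.
- lens: Bystander: dark microscope objective standing on the bench, 34 mm across, 48 mm tall; origin under its centre.
- slide_box: Bystander: black box 60 x 90 x 32 mm; origin under its centre.
- dropper: Bystander: amber bottle with a black cap, 32 mm across, 70 mm tall; origin under its centre.
Things that resemble listed ones, but are neither listed nor needed, are in the scene too. Several things look just like the drive: the one meant starts farthest to the robot's left.

How it is judged:
On the way, in this order (a step that is already met when the one before it is completed fails the run):
1. the lock button is pressed fully down (value of joint lock above 0.005 m), for 0.05 s.
2. the lock button has come back up (value of joint lock below 0.0012 m), for 0.1 s.
3. the pliers are held up with the ring spread, above the end of the axle (value of joint lever_l above 0.17 rad and height (world z) of ring_center above 0.082 m and horizontal distance between ring_center and groove below 0.02 m), for 0.05 s.
At the end, for the whole second after the job is handed in: Pliers held squeezed by the fingers (over 0.17 rad, 4 N), still, grip point over 45 mm up; ring centre within 5.5 mm of the axle line, 3.5 mm below to 3 mm above mid-groove, level within 0.12 rad, under 20 N on the drive block; lock button up (under 1.2 mm) (value of joint lever_l above 0.17 rad and contact force between the fingers and pliers above 4 N and horizontal distance between ring_center and groove below 0.0055 m and z of ring_center in the frame of groove between -0.0035 and 0.003 m and angle between ring_center's own z axis and vertical below 0.12 rad and linear speed of pliers below 0.02 m/s and contact force between pliers and drive below 20 N and height (world z) of pliers_grip above 0.045 m and value of joint lock below 0.0012 m); the arm keeps its last pose, push and grip.
It fails at once if the lens is disturbed (distance of lens from where it was at the start of the episode above 0.02 m).
It fails at once if the slide box is disturbed (distance of slide_box from where it was at the start of the episode above 0.02 m).
It fails at once if the dropper bottle is disturbed (distance of dropper from where it was at the start of the episode above 0.02 m).
It fails at once if the ring or pliers are pressed hard on the drive block (contact force between pliers and drive above 40 N).
It also fails if it takes over 51 s, if anything falls off the work surface, if the arm or the gripper's body presses on something with over 40 N, if the wrist force passes 120 N, or if a joint passes its speed limit or range.

### The arm

A 7-joint arm with a two-finger parallel gripper is mounted at the origin on the work surface. World frame = base frame: x ahead of the robot, y to its left, z up, the work surface at z = 0. Lengths are in m, angles in rad, forces in N, time in s.
With the tool pointing down it reaches from about 0.4 to 0.85 m from the base axis. Payload 10.4 kg.
Tool frame: the origin (TCP) lies at the very end of the fingers, on their centre line; the grasp point (between the pads) lies 19 mm behind it; x points along the fingers, z is the direction in which the jaws open and shut, and the axes are right-handed (so a half turn about x gives the same grasp; the last joint's range is limited). The gripper opens to 85 mm and grips with 20 to 120 N. Pads are 22 mm wide; open, the fingers measure 114 mm over their backs; the gripper's body (76 mm by 85 mm) begins 54 mm behind the grasp point. The pads swing forward as they close: fully open they stand 13 mm farther back than shut.
Start: joints at [1.117, 0.332, -0.065, 1.46, 0.022, 1.35, -0.088], TCP at [0.261, -0.568, 0.231] pointing down, gripper open.
Joint ranges: [-2.6, 2.6], [-0.5, 2.12], [-1.47, 1.34], [0.16, 2.42], [-1.27, 4.41], [0.06, 2.06], [-2.6, 2.6]. Speed limits (rad/s): [2.22, 2.22, 2.79, 2.79, 3.14, 3.14, 3.14].

### API

Orientations are given as a unit quaternion [x, y, z, w].
In Python, from workcell import telemetry, viewer, manip, spot_in, mark_of gives the robot as it stands. The module is installed in compiled form; this text tells all that it offers.
- The arm moves only by the shell command python3 -m crank 'ROWS' [FORCE]. ROWS is JSON, a list of rows, each a list of 3 entries, a list of its own where there are three numbers: the closure, from 0 (fully open) to 1 (shut), then the shift along the world's x, y, z in cm, then the turn, a rotation vector about the world's x, y, z in rad. A call has 1 to 12 rows; each row shifts and turns the commanded pose from where the row before left it; what a row does not reach is not made up. A row lasts 1/12 s, in which the tool goes at most 41.7 mm and 7.16 degrees, less where a joint would pass 70% of its speed; a pose out of reach is approached as far as the arm can. A call with a gripper value outside its range is refused whole. The fingers move at their own pace and stop on an object; FORCE is the grip in N (left out, the last holds). Time passes only in rows, so rows that do not move let the fingers close. It gives the time, the measured TCP pose, the force and the opening at its end, in the units of the state.
- telemetry.get_obs(): the state, without advancing time (a new reading comes with each control period).
- viewer.camera(name): name is "scene" or "top"; returns a dict with "frame" (400x640x3 uint8, red, green, blue), "intrinsics" (3x3 intrinsics, pixels), "cam_to_world" (4x4, takes a point from camera to world coordinates). Camera axes: x right, y up, looking along -z (the intrinsics and any distortion apply to the point x, -y, -z); pixel columns grow to the right and rows downward; lengths in m; the calibration is good to about 2 mm. A picture is of the moment at which its call begins. There is no depth.
- manip.hand_in(): hands the job in, once; it reports no verdict.
Trained networks look in a picture, given as the dict that the camera call returned (one of the last four; its "shot" number tells which), for a name from the list of things; names that differ only in an ending like _2 or _b are one class to them, and where a whole thing is asked for, a point or a joint stands for the part that bears it (a point fixed in the world has none). Each returns a list of dicts, best first, with "conf" (0 to 1); they miss things now and then, are a little off and sometimes report something else, mostly with a low value. They report only what shows in the picture. A call takes as long as a camera call. They do not tell look-alikes from the thing itself.
- spot_in(thing, picture): "location" ([x, y, z] in m, in the coordinates of the camera as it stood for that picture, good to about 4 mm: the middle of the surface that is visible of it).
- mark_of(thing, picture): "location" ([x, y, z] in m, in the coordinates of the camera as it stood for that picture, good to about 4 mm: a listed point, or the origin of a listed thing).
The state is a dict: "clock": time; "joint_pos": joint angles; "joint_velocities": joint speeds; "tau": joint torques, N m; "position": TCP position; "ee_rot": TCP orientation; "ft_force": force on the tool from outside, world axes, zero at the start; "torque": the same for the moment, N m; "grip_width": opening from 0.0 (shut) to 1.0 (fully open).
Only numpy, scipy, OpenCV 4.12 (cv2) and the standard library are available. Lean on these libraries where they do the work, as an engineer would, in place of code of your own. Each camera call takes 0.05 s, during which the arm holds its last target. There are 200 camera calls.

## Working session

There is one attempt and no reset: what is moved stays moved. The work goes in short steps, Python scripts to look and compute and a shell command to move; the robot and the scene stay as the last step left them, time stands still between calls to the robot, and variables do not carry over. Pictures are saved under pics/ and viewed, about 8 in all and at most 12, crops included, and the job is handed in when it is done.

```bash
mkdir -p pics; cat > h.py <<'E'
import numpy as np, cv2
from workcell import telemetry, viewer, manip, spot_in, mark_of
def toW(p,l): return (p["cam_to_world"]@np.r_[l,1])[:3]
def pix(p,w):
    c=np.linalg.inv(p["cam_to_world"])@np.r_[w,1]; q=np.array(p["intrinsics"])@[c[0],-c[1],-c[2]]; return q[:2]/q[2]
def ray(p,u,v):
    d=np.linalg.inv(p["intrinsics"])@[u,v,1]; M=np.array(p["cam_to_world"]); return M[:3,3],M[:3,:3]@[d[0],-d[1],-d[2]]
def atz(p,u,v,z):
    o,d=ray(p,u,v); return o+d*(z-o[2])/d[2]
def tri(p1,a,p2,b):
    o1,d1=ray(p1,*a);o2,d2=ray(p2,*b); t=np.linalg.lstsq(np.c_[d1,-d2],o2-o1,rcond=None)[0]
    x,y=o1+t[0]*d1,o2+t[1]*d2; return (x+y)/2,np.linalg.norm(x-y)
E
python3 - <<'E'
from h import *
np.set_printoptions(precision=4,suppress=True)
for n in("scene","top"):
    p=viewer.camera(n); cv2.imwrite(f"pics/{n}0.png",p["frame"][:,:,::-1])
    print(n,p["cam_to_world"][:3,3])
    for t in["groove","lock_top","pliers_grip","ring_center","pliers","drive","lens","slide_box","dropper"]:
        for r in mark_of(t,p)[:4]:
            w=toW(p,r["location"]); print(t,round(r["conf"],2),w,pix(p,w).round())
print(telemetry.get_obs())
E
```

```text
scene [1.132  0.6244 0.9889]
groove 0.8 [ 0.578  -0.1873  0.0634] [326. 202.]
groove 0.78 [ 0.5604 -0.6221  0.065 ] [256. 126.]
groove 0.77 [ 0.4152 -0.3554  0.0608] [338. 151.]
groove 0.63 [ 0.6927 -0.3921  0.0608] [254. 179.]
lock_top 0.64 [ 0.566  -0.2729  0.0431] [313. 189.]
lock_top 0.57 [ 0.6677 -0.4714  0.0445] [250. 166.]
lock_top 0.51 [ 0.5296 -0.7059  0.042 ] [253. 118.]
lock_top 0.44 [ 0.4227 -0.442   0.0422] [321. 143.]
pliers_grip 0.62 [0.5155 0.19   0.0144] [437. 293.]
ring_center 0.85 [0.607  0.2439 0.0045] [424. 330.]
pliers 0.59 [ 0.5558  0.2157 -0.0033] [431. 313.]
pliers 0.48 [ 0.5724 -0.274   0.0414] [311. 190.]
pliers 0.46 [ 0.5778 -0.1845  0.0626] [327. 202.]
drive 0.94 [ 0.5559 -0.6256 -0.0025] [259. 142.]
drive 0.89 [ 0.4112 -0.3557 -0.0015] [339. 166.]
drive 0.65 [ 0.6932 -0.3881  0.0028] [257. 194.]
drive 0.58 [ 0.5747 -0.1859 -0.0026] [328. 218.]
lens 0.59 [0.7479 0.211  0.002 ] [367. 352.]
slide_box 0.84 [ 0.748  -0.2071 -0.0026] [272. 240.]
dropper 0.68 [ 0.7626  0.0021 -0.0007] [309. 293.]
top [ 0.3862 -0.1737  1.075 ]
groove 0.92 [ 0.6977 -0.3912  0.063
[... 687 characters left out ...]
485 0.2113 0.003 ] [174. 148.]
slide_box 0.78 [ 0.7512 -0.2076  0.0013] [321. 147.]
slide_box 0.48 [ 0.5737 -0.2745  0.046 ] [347. 205.]
dropper 0.46 [ 0.771  -0.0016 -0.0001] [249. 141.]
{'clock': 1.0, 'joint_pos': array([ 1.1174,  0.3322, -0.0647,  1.4601,  0.0216,  1.3499, -0.0885]), 'joint_velocities': array([ 0.0001,  0.0012,  0.0001,  0.0002,  0.0011,  0.001 , -0.0024]), 'tau': array([  0.0009, -62.5237,   0.0498, -39.1834,   0.0166,   0.0018,
        -0.    ]), 'position': array([ 0.261 , -0.5679,  0.2313]), 'ee_rot': array([ 0.3816,  0.5953, -0.3816,  0.5953]), 'ft_force': array([-0.6537, -0.1395,  0.0452]), 'torque': array([0.0168, 0.0616, 0.013 ]), 'grip_width': 0.9986739440560031}
```

View pics/scene0.png

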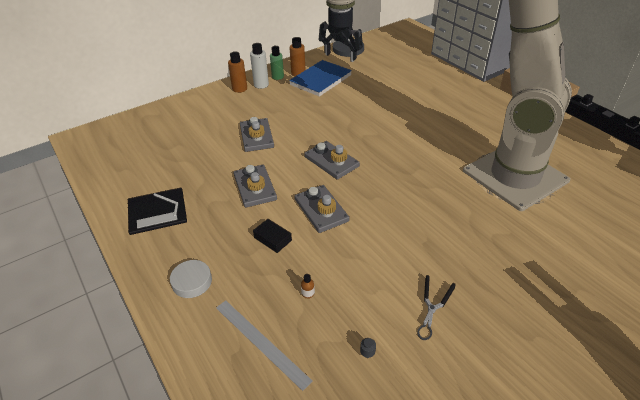

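View pics/top0.png

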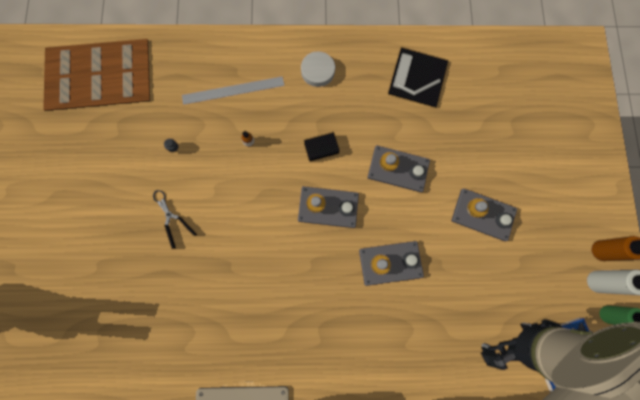

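Four blocks look alike. Pixels in top / scene: A (316,203)/(327,202), B (382,264)/(338,152), C (390,160)/(255,180), D (479,207)/(256,127). A has the largest y (-0.186), so it is farthest to the robot's left and should be the one meant. I'll confirm it in an enlarged crop and refine the points.

```bash
python3 - <<'E'
from h import *
from scipy.spatial.transform import Rotation as R
np.set_printoptions(precision=4,suppress=True)
D={}
for k in range(4):
  for n in("scene","top"):
    p=viewer.camera(n); 
    for t in["groove","lock_top","pliers_grip","ring_center","pliers"]:
        for r in mark_of(t,p):
            w=toW(p,r["location"])
            if r["conf"]>.35 and (t not in("groove","lock_top") or (w[1]>-.3 and w[1]<-.1)) and (t in("groove","lock_top") or w[1]>.1 and w[0]<.7): D.setdefault((t,n),[]).append(w)
    if k==0:
        a=[(270,150,110),(390,260,80)] if n=="scene" else [(270,160,110),(130,180,80)]
        c=[cv2.resize(p["frame"][y:y+int(.9*w),x:x+w,::-1],(400,300*1),interpolation=cv2.INTER_CUBIC) for x,y,w in [(q[0],q[1],q[2]) for q in a]]
        D.setdefault("im",[]).append(np.hstack(c))
cv2.imwrite("pics/crop.png",np.vstack(D.pop("im")))
for k,v in sorted(D.items()): print(k,len(v),np.median(v,0),np.std(v,0))
print(R.from_quat(telemetry.get_obs()["ee_rot"]).as_matrix())
E
```

```text
('groove', 'scene') 4 [ 0.5769 -0.1857  0.0593] [0.0008 0.0006 0.0014]
('groove', 'top') 4 [ 0.5812 -0.1916  0.058 ] [0.0009 0.0014 0.0008]
('lock_top', 'scene') 4 [ 0.569  -0.2726  0.0433] [0.0015 0.0013 0.0007]
('lock_top', 'top') 4 [ 0.5724 -0.2739  0.0439] [0.0007 0.0019 0.0008]
('pliers', 'scene') 5 [ 0.5567  0.2136 -0.0003] [0.0199 0.0131 0.0037]
('pliers', 'top') 4 [0.5542 0.214  0.0028] [0.0015 0.0019 0.0013]
('pliers_grip', 'scene') 4 [0.5156 0.1878 0.0156] [0.0009 0.0019 0.0008]
('pliers_grip', 'top') 4 [0.5139 0.1883 0.0107] [0.0009 0.0008 0.0021]
('ring_center', 'scene') 4 [0.6059 0.2455 0.0054] [0.0004 0.0004 0.0022]
('ring_center', 'top') 4 [0.6057 0.2431 0.0009] [0.0015 0.0011 0.0013]
[[ 0.      0.9086  0.4176]
 [-0.0001  0.4176 -0.9086]
 [-1.      0.      0.0001]]
```

View pics/crop.png

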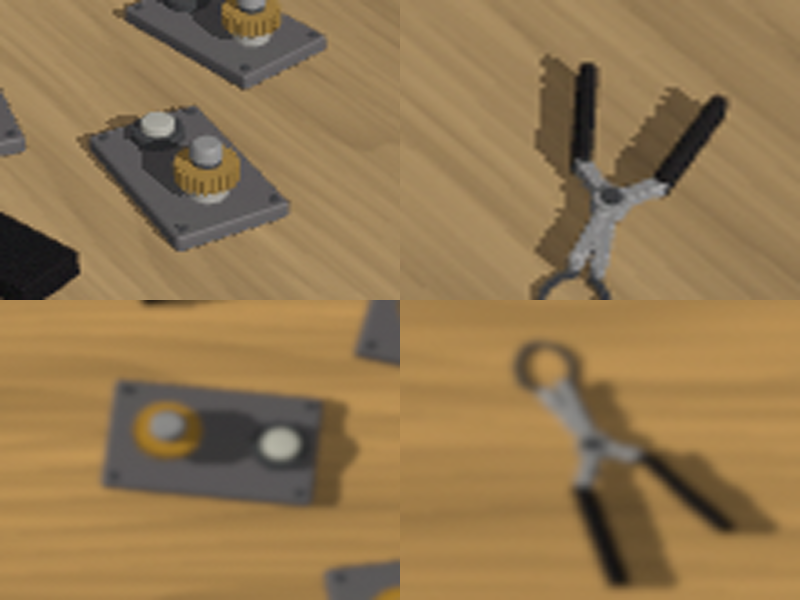

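The crop shows block A with its gear and axle top at scene (327,198) / top (316,202), and its button at scene (313.5,191) / top (347,207). It is the leftmost block, as described. The pliers' ring is at top (159.6,196) and the pivot at (168.6,214). Next I triangulate these.

```bash
python3 - <<'E'
from h import *
np.set_printoptions(precision=4,suppress=True)
s=viewer.camera("scene");t=viewer.camera("top")
for n,a,b,z in[("button",(313.5,190.9),(347,207.2),.042),("axle",(326.9,197.9),(315.9,201.6),.081),("pivot",(432.4,306.8),(168.6,214.1),.02)]:
    print(n,tri(s,a,t,b),atz(s,*a,z),atz(t,*b,z))
print("ring top",atz(t,159.6,196.1,.003))
# TCP check of gripper in views
print(pix(s,telemetry.get_obs()["position"]),pix(t,telemetry.get_obs()["position"]))
E
```

```text
button (array([ 0.5674, -0.2729,  0.0356]), np.float64(0.005300957937471698)) [ 0.5696 -0.2646  0.042 ] [ 0.5683 -0.2741  0.042 ]
axle (array([ 0.5765, -0.189 ,  0.0754]), np.float64(0.0032665857613205333)) [ 0.5789 -0.1828  0.081 ] [ 0.5767 -0.19    0.081 ]
pivot (array([0.5555, 0.2118, 0.0157]), np.float64(0.005283888468528696)) [0.556  0.2152 0.02  ] [0.5567 0.2083 0.02  ]
ring top [0.6102 0.2424 0.003 ]
[338.4814  60.8682] [500.4441 336.0936]
```

```bash
python3 -m crank '[[1,[2.8,2.7,0],[0,0,0]],[1,[2.8,2.7,0],[0,0,0]],[1,[2.8,2.7,0],[0,0,0]],[1,[2.8,2.7,0],[0,0,0]],[1,[2.8,2.7,0],[0,0,0]],[1,[2.8,2.7,0],[0,0,0]],[1,[2.8,2.7,0],[0,0,0]],[1,[2.8,2.7,-1.5],[0,0,0]],[1,[2.8,2.7,-2],[0,0,0]],[1,[2.8,2.7,-2],[0,0,0]],[1,[2.9,2.6,-3],[0,0,0]],[1,[0,0,0],[0,0,0]]]' 30
```

```text
clock: 4.5
position: [0.5657, -0.2698, 0.1476]
ee_rot: [0.38, 0.599, -0.378, 0.595]
ft_force: [-0.1, 1.1, -0.8]
grip_width: -0.004
```

```bash
python3 -m crank '[[1,[0.3,-0.2,-3],[0,0,0]],[1,[0,0,-3],[0,0,0]],[1,[0,0,-2.5],[0,0,0]],[1,[0,0,0],[0,0,0]],[1,[0,0,0],[0,0,0]]]' 30
python3 - <<'E'
from h import *
print(telemetry.get_obs()["position"],telemetry.get_obs()["ft_force"])
c=[]
for n,x,y in(("scene",280,150),("top",300,160)):
    p=viewer.camera(n); c.append(cv2.resize(p["frame"][y:y+80,x:x+80,::-1],(400,400),interpolation=cv2.INTER_CUBIC))
    print(pix(p,telemetry.get_obs()["position"])-[x,y])
cv2.imwrite("pics/press.png",np.hstack(c))
E
```

```text
clock: 4.92
position: [0.5652, -0.2802, 0.0672]
ee_rot: [0.381, 0.596, -0.382, 0.594]
ft_force: [0.1, 0.6, 1.3]
grip_width: -0.003
[ 0.56520235 -0.28017354  0.06715967] [0.09141953 0.57944772 1.32667147]
[31.08386838 30.52093928]
[50.60205162 45.81833098]
```

View pics/press.png

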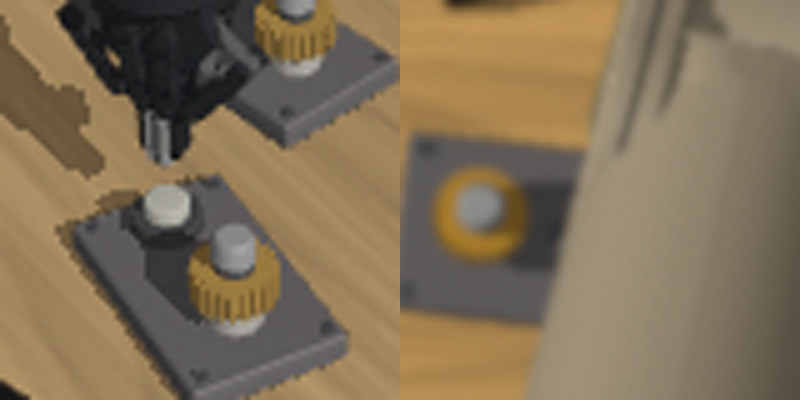

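The left half shows the fingertips at (165,158) above and behind the button top at (168,197). The top view is blocked by the arm. I'll shift about 4 mm in +x and 6 mm in +y, then press.

```bash
python3 -m crank '[[1,[0.4,0.6,0],[0,0,0]],[1,[0,0,-1],[0,0,0]],[1,[0,0,-1],[0,0,0]],[1,[0,0,-0.5],[0,0,0]],[1,[0,0,-0.4],[0,0,0]],[1,[0,0,0],[0,0,0]],[1,[0,0,0],[0,0,0]]]' 30
```

```text
clock: 5.6
position: [0.5696, -0.2743, 0.0387]
ee_rot: [0.382, 0.596, -0.382, 0.595]
ft_force: [-1.6, 1.7, 3.9]
grip_width: -0.002
```

```bash
python3 -m crank '[[1,[0,0,-0.2],[0,0,0]],[1,[0,0,-0.2],[0,0,0]],[1,[0,0,0],[0,0,0]],[1,[0,0,0],[0,0,0]]]' 30; python3 -m crank '[[1,[0,0,-0.2],[0,0,0]],[1,[0,0,0],[0,0,0]],[1,[0,0,0],[0,0,0]]]' 30
```

```text
clock: 5.93
position: [0.5701, -0.2746, 0.036]
ee_rot: [0.382, 0.595, -0.382, 0.596]
ft_force: [-5.8, 3.4, 12.4]
grip_width: 0.003
clock: 6.18
position: [0.5703, -0.2746, 0.0358]
ee_rot: [0.382, 0.595, -0.382, 0.596]
ft_force: [-12.5, 5.3, 27.5]
grip_width: 0.001
```

Bottomed out: z stopped at 35.8 mm and the force rose sharply. Lifting and going to the pliers.

```bash
python3 -m crank '[[1,[0,0,1],[0,0,0]],[1,[0,0,3],[0,0,0]],[1,[0,0,3.5],[0,0,0]],[1,[0,0,3.5],[0,0,0]],[0,[-0.4,3.8,0],[0,0,0.03]],[0,[-0.4,3.8,0],[0,0,0.03]],[0,[-0.4,3.8,0],[0,0,0.03]],[0,[-0.4,3.8,0],[0,0,0.02]],[0,[-0.4,3.8,0],[0,0,0]],[0,[-0.4,3.8,0],[0,0,0]],[0,[-0.4,3.8,0],[0,0,0]],[0,[-0.4,3.8,0],[0,0,0]]]' 30;  python3 -m crank '[[0,[-0.5,3.8,0],[0,0,0]],[0,[-0.5,3.8,0],[0,0,0]],[0,[-0.5,3.8,0],[0,0,0]],[0,[-0.5,3.6,-1],[0,0,0]],[0,[0,0,-2],[0,0,0]],[0,[0,0,0],[0,0,0]]]'
python3 - <<'E'
from h import *
from scipy.spatial.transform import Rotation as R
o=telemetry.get_obs();print(o["position"],R.from_quat(o["ee_rot"]).as_matrix().round(3))
np.set_printoptions(precision=4,suppress=True)
p=viewer.camera("scene")
for t in("lock_top","ring_center","pliers_grip"):
    for r in mark_of(t,p)[:2]: print(t,round(r["conf"],2),toW(p,r["location"]))
print(pix(p,o["position"]))
cv2.imwrite("pics/over.png",cv2.resize(p["frame"][220:360,340:500,::-1],(800,600)[0:2] if 0 else (640,560),interpolation=cv2.INTER_CUBIC))
E
```

```text
clock: 7.18
position: [0.5376, 0.031, 0.143]
ee_rot: [0.348, 0.615, -0.348, 0.616]
ft_force: [0.8, 0.6, -0.7]
grip_width: 0.995
clock: 7.68
position: [0.5158, 0.1814, 0.11]
ee_rot: [0.346, 0.617, -0.348, 0.615]
ft_force: [-0.7, -0.8, -0.9]
grip_width: 1.002
[0.51582632 0.18140704 0.1099807 ] [[-0.003  0.855  0.519]
 [-0.     0.519 -0.855]
 [-1.    -0.003 -0.001]]
lock_top 0.51 [ 0.5669 -0.2731  0.0407]
lock_top 0.45 [ 0.6684 -0.473   0.0421]
ring_center 0.79 [0.6084 0.2438 0.0044]
pliers_grip 0.64 [0.5152 0.189  0.0118]
[440.1534 265.388 ]
```

View pics/over.png

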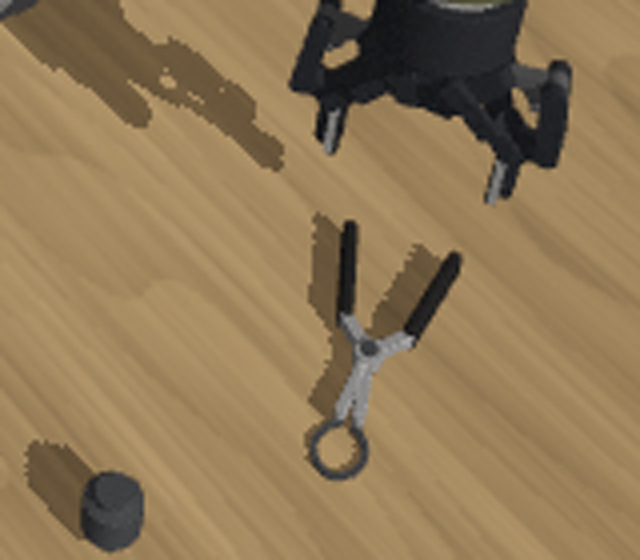

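The view shows the gripper, turned to match, standing above the handles. The fingertips are at (330,150) and (492,200), the handles at (348,225-310) and (455,258)-(412,340), and the ring at (338,448). Descending around the handles.

```bash
python3 -m crank '[[0,[-0.2,0.6,-3],[0,0,0]],[0,[0,0,-3],[0,0,0]],[0,[0,0,-2],[0,0,0]],[0,[0,0,0],[0,0,0]],[0,[0,0,0],[0,0,0]]]' 30
python3 - <<'E'
from h import *
p=viewer.camera("scene"); o=telemetry.get_obs();print(o["position"],pix(p,o["position"]))
q=viewer.camera("top")
cv2.imwrite("pics/down.png",np.hstack([cv2.resize(i[:,:,::-1],(400,400),interpolation=cv2.INTER_CUBIC) for i in (p["frame"][250:350,380:480],q["frame"][170:270,120:220])]))
E
```

```text
clock: 8.3
position: [0.5163, 0.1847, 0.0333]
ee_rot: [0.349, 0.615, -0.349, 0.615]
ft_force: [-0.0, 0.4, -0.1]
grip_width: 0.997
[0.51705785 0.18522364 0.03435726] [436.26228273 286.78114625]
```

View pics/down.png

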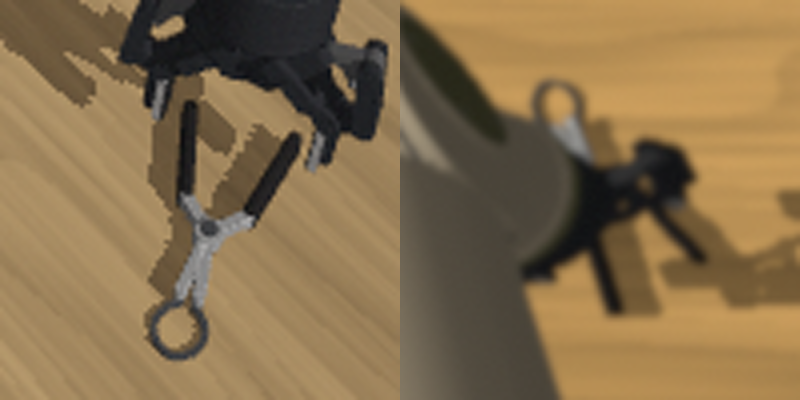

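The fingers straddle both handles about evenly: tips at (158,110) and (315,165), handles at (188,150) and (275,180). Descending fully and closing.

```bash
python3 -m crank '[[0,[0,0,-2],[0,0,0]],[0,[0,0,-1],[0,0,0]],[0,[0,0,-0.1],[0,0,0]],[0,[0,0,0],[0,0,0]]]' 30;  python3 -m crank '[[0.3,[0,0,0],[0,0,0]],[0.3,[0,0,0],[0,0,0]],[0.4,[0,0,0],[0,0,0]],[0.4,[0,0,0],[0,0,0]],[0.5,[0,0,0],[0,0,0]],[0.6,[0,0,0],[0,0,0]],[0.6,[0,0,0],[0,0,0]],[0.6,[0,0,0],[0,0,0]]]' 60
```

```text
clock: 8.73
position: [0.516, 0.1854, 0.0022]
ee_rot: [0.348, 0.615, -0.348, 0.615]
ft_force: [0.0, 0.6, -0.3]
grip_width: 0.998
clock: 9.4
position: [0.5174, 0.1862, 0.0039]
ee_rot: [0.349, 0.615, -0.348, 0.616]
ft_force: [-2.8, -0.9, 13.8]
grip_width: 0.413
```

```bash
python3 -m crank '[[1,[0,0,0.2],[0,0,0]],[1,[0,0,0],[0,0,0]],[1,[0,0,0],[0,0,0]],[1,[0,0,2],[0,0,0]],[1,[0,0,2],[0,0,0]],[1,[0,0,2],[0,0,0]],[1,[0,0,2],[0,0,0]],[1,[0,0,2],[0,0,0]],[1,[0,0,2],[0,0,0]],[1,[0,0,0],[0,0,0]],[1,[0,0,0],[0,0,0]]]' 60
python3 - <<'E'
from h import *
np.set_printoptions(precision=4,suppress=True)
o=telemetry.get_obs();print(o["position"],o["ft_force"],o["torque"],o["grip_width"])
p=viewer.camera("scene");q=viewer.camera("top")
for n,P in(("s",p),("t",q)):
  print(n,pix(P,o["position"]))
  for t in("ring_center","pliers_grip","pliers"):
    for r in mark_of(t,P)[:2]: w=toW(P,r["location"]);print(t,round(r["conf"],2),w,pix(P,w))
cv2.imwrite("pics/held.png",np.hstack([cv2.resize(i[:,:,::-1],(400,400),interpolation=cv2.INTER_CUBIC) for i in (p["frame"][230:330,380:480],q["frame"][150:250,110:210])]))
E
```

```text
clock: 10.32
position: [0.5163, 0.1856, 0.1243]
ee_rot: [0.349, 0.615, -0.348, 0.616]
ft_force: [-0.2, -0.1, -1.3]
grip_width: 0.397
[0.5163 0.1856 0.1243] [-0.1753 -0.1237 -1.3173] [-0.0084  0.0667  0.0176] 0.39735411978357194
s [442.2619 262.6356]
ring_center 0.76 [0.6096 0.2439 0.124 ] [430.1339 299.9491]
ring_center 0.23 [ 0.7625  0.0025 -0.0004] [309.3517 293.0198]
pliers_grip 0.63 [0.5173 0.1885 0.1318] [443.3559 261.5197]
pliers 0.78 [0.555  0.2164 0.118 ] [439.1842 281.1887]
t [161.7105 223.7305]
ring_center 0.81 [0.6085 0.2431 0.1201] [141.4538 187.2229]
ring_center 0.54 [ 0.5704 -0.2723  0.0454] [346.4193 206.2235]
pliers_grip 0.53 [0.5155 0.1901 0.1301] [158.9098 223.7378]
pliers 0.72 [0.5569 0.2143 0.1204] [151.636  207.6238]
```

View pics/held.png

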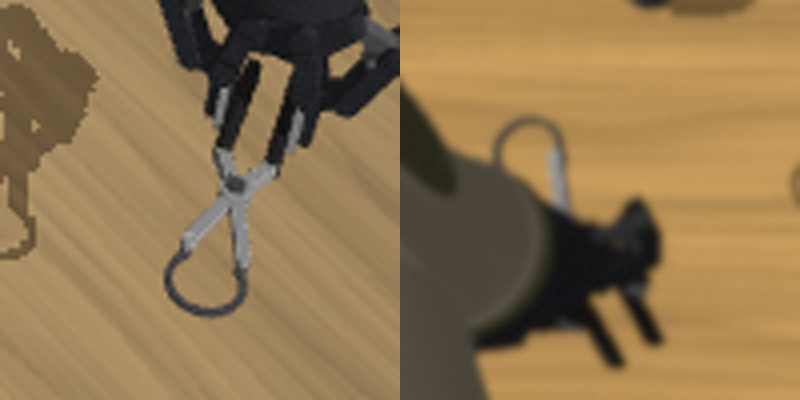

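The pliers are held with the ring spread: ring at (205,270) left and (530,160) right, handles parallel between the pads. Carrying them to above the axle.

```bash
python3 -m crank '[[1,[0,-1.8,0],[0,0,0]],[1,[-0.2,-3.4,0],[0,0,0]],[1,[-0.3,-3.8,0],[0,0,0]],[1,[-0.3,-3.8,0],[0,0,0]],[1,[-0.3,-3.8,0],[0,0,0]],[1,[-0.3,-3.8,0],[0,0,0]],[1,[-0.3,-3.8,0],[0,0,0]],[1,[-0.3,-3.8,0],[0,0,0]],[1,[-0.3,-3.8,0],[0,0,0]],[1,[-0.3,-3.8,0],[0,0,0]],[1,[-0.3,-3.8,0],[0,0,0]],[1,[-0.1,-3.4,0],[0,0,0]]]' 60;python3 -m crank '[[1,[0,0,0],[0,0,0]],[1,[0,0,0],[0,0,0]]]'
python3 - <<'E'
from h import *
np.set_printoptions(precision=4,suppress=True)
o=telemetry.get_obs();print(o["position"],o["ft_force"],o["torque"],o["grip_width"])
p=viewer.camera("scene");q=viewer.camera("top")
for n,P in(("s",p),("t",q)):
  for t in("ring_center","pliers_grip","groove"):
    for r in mark_of(t,P)[:4]: 
        w=toW(P,r["location"])
        if w[1]>-.32 and w[1]<-.1: print(n,t,round(r["conf"],2),w,pix(P,w))
cv2.imwrite("pics/above.png",np.hstack([cv2.resize(i[:,:,::-1],(400,400),interpolation=cv2.INTER_CUBIC) for i in (p["frame"][150:230,290:370],q["frame"][155:235,270:350])]))
E
```

```text
clock: 11.72
position: [0.485, -0.2451, 0.1237]
ee_rot: [0.348, 0.615, -0.349, 0.615]
ft_force: [0.1, 0.3, -1.8]
grip_width: 0.391
clock: 11.88
position: [0.4852, -0.2445, 0.1233]
ee_rot: [0.349, 0.615, -0.35, 0.615]
ft_force: [0.7, 1.4, -0.5]
grip_width: 0.396
[ 0.4852 -0.2445  0.1233] [ 0.6756  1.4413 -0.4786] [0.057  0.0133 0.0129] 0.3958546855417771
s ring_center 0.72 [ 0.5759 -0.1858  0.1253] [326.9813 184.7319]
s pliers_grip 0.75 [ 0.4861 -0.2404  0.1326] [341.9568 160.1211]
s groove 0.73 [ 0.579  -0.1888  0.0618] [325.683  201.7928]
t ring_center 0.6 [ 0.5795 -0.1824  0.1165] [313.0304 197.831 ]
t pliers_grip 0.65 [ 0.5831 -0.1911  0.0595] [316.1596 200.7608]
t groove 0.64 [ 0.579  -0.1915  0.0612] [316.3437 202.1673]
```

View pics/above.png

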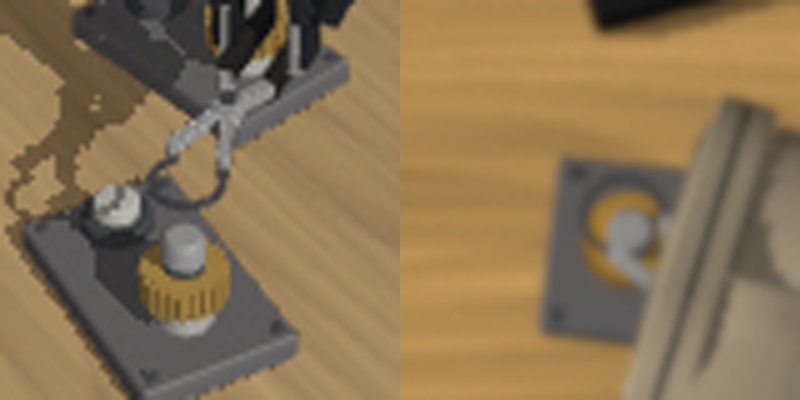

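Left: the ring is around (188,180) above the axle top at (184,236). Right: ring outline with left edge 578 and top edge 173, axle top at (632,230). Comparing the two within the same camera cancels the calibration bias.

```bash
python3 - <<'E'
from h import *
np.set_printoptions(precision=4,suppress=True)
p=viewer.camera("scene");q=viewer.camera("top")
print("scene diff",atz(p,327.6,186,.122)-atz(p,326.8,197.2,.081))
f=q["intrinsics"][0][0];r=f*.021/(q["cam_to_world"][2,3]-.122);print("top ring radius px",r)
c=(270+(578-400)/5+r,155+173/5+r);print(c)
print("top diff",atz(q,*c,.122)-atz(q,316.4,201,.081))
print("mark diffs use these; axle",atz(p,326.8,197.2,.081),atz(q,316.4,201,.081))
# overlays: predict where the ring and axle top should be for aligned offset
for P,nm,x,y in((p,"s",290,150),(q,"t",270,155)):
    im=cv2.resize(P["frame"][y:y+80,x:x+80,::-1],(400,400),interpolation=cv2.INTER_CUBIC)
    base=atz(P,326.8,197.2,.081) if nm=="s" else atz(P,316.4,201,.081)
    a=np.linspace(0,2*np.pi,90)
    for R_,z,col in((.013,.081,(0,0,255)),(.021,.122,(0,255,0)),(.0255,.058,(255,0,0))):
        for t in a:
            u=(pix(P,[base[0]+R_*np.cos(t),base[1]+R_*np.sin(t),z])-[x,y])*5
            if 0<=u[0]<400 and 0<=u[1]<400: im[int(u[1]),int(u[0])]=col
    globals()["o"+nm]=im
cv2.imwrite("pics/ov.png",np.hstack([os,ot]))
E
```

```text
scene diff [-0.0021  0.0015  0.041 ]
top ring radius px 8.61704889799603
(np.float64(314.21704889799605), np.float64(198.21704889799602))
top diff [-0.0008  0.0061  0.041 ]
mark diffs use these; axle [ 0.5775 -0.1852  0.081 ] [ 0.5783 -0.1913  0.081 ]
```

View pics/ov.png

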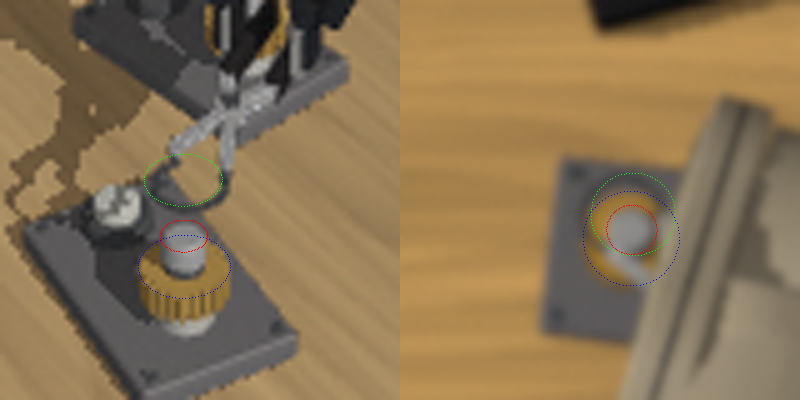

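Estimates of ring minus axle: about (-1, +5) mm. Correcting and descending to just above the axle end.

```bash
python3 -m crank '[[1,[0.1,-0.5,-1],[0,0,0]],[1,[0,0,-1],[0,0,0]],[1,[0,0,-0.6],[0,0,0]],[1,[0,0,0],[0,0,0]],[1,[0,0,0],[0,0,0]],[1,[0,0,0],[0,0,0]]]' 60
cat > ov.py <<'E'
from h import *
import sys
np.set_printoptions(precision=4,suppress=True)
zr=float(sys.argv[1]);o=telemetry.get_obs();print(o["clock"],o["position"],o["ft_force"],o["torque"])
out=[]
for n,x,y,ax in(("scene",300,165,(326.8,197.2)),("top",290,175,(316.4,201))):
    P=viewer.camera(n)
    for t in("ring_center","groove"):
        for r in mark_of(t,P)[:4]:
            w=toW(P,r["location"])
            if -.32<w[1]<-.1: print(n,t,round(r["conf"],2),w)
    im=cv2.resize(P["frame"][y:y+50,x:x+50,::-1],(400,400),interpolation=cv2.INTER_CUBIC)
    b=atz(P,*ax,.081); im2=im.copy()
    for R_,z,col in((.013,.081,(0,0,255)),(.021,zr,(0,255,0)),(.0255,.058,(255,0,0))):
        pts=np.array([(pix(P,[b[0]+R_*np.cos(t),b[1]+R_*np.sin(t),z])+.5-[x,y])*8 for t in np.linspace(0,6.283,60)],np.int32)
        cv2.polylines(im2,[pts],True,col,1)
    out.append(np.vstack([im,im2]))
cv2.imwrite(sys.argv[2],cv2.resize(np.hstack(out),(600,600)))
E
python3 ov.py .0965 pics/a2.png
```

```text
clock: 12.88
position: [0.487, -0.2474, 0.0978]
ee_rot: [0.348, 0.615, -0.348, 0.615]
ft_force: [-0.8, -0.7, -1.7]
grip_width: 0.393
12.8833 [ 0.487  -0.2474  0.0978] [-0.7671 -0.6896 -1.6697] [-0.0463  0.0237  0.0215]
scene ring_center 0.55 [ 0.5823 -0.1878  0.0956]
scene groove 0.79 [ 0.5781 -0.185   0.0624]
top ring_center 0.69 [ 0.5783 -0.1895  0.0934]
top groove 0.67 [ 0.581  -0.1938  0.0621]
```

View pics/a2.png

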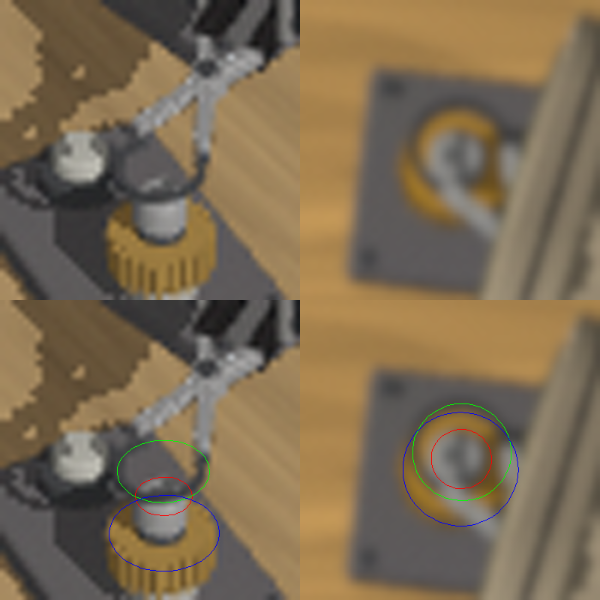

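In the overlay the ring outline matches the aligned prediction within about 1 mm in both views: scene left/right 112/208 against 117/210, top left/top 410/103 against 412/104. Lowering in small steps and watching the force.

```bash
python3 -m crank '[[1,[0,0,-0.4],[0,0,0]],[1,[0,0,-0.4],[0,0,0]],[1,[0,0,-0.4],[0,0,0]],[1,[0,0,-0.4],[0,0,0]],[1,[0,0,0],[0,0,0]],[1,[0,0,0],[0,0,0]]]' 60; python3 -m crank '[[1,[0,0,-0.4],[0,0,0]],[1,[0,0,-0.4],[0,0,0]],[1,[0,0,0],[0,0,0]],[1,[0,0,0],[0,0,0]]]' 60
```

```text
clock: 13.68
position: [0.4867, -0.2474, 0.0814]
ee_rot: [0.348, 0.616, -0.348, 0.615]
ft_force: [0.4, -0.0, -2.3]
grip_width: 0.394
clock: 14.02
position: [0.4867, -0.2474, 0.0735]
ee_rot: [0.348, 0.616, -0.348, 0.615]
ft_force: [0.9, -0.2, -2.1]
grip_width: 0.395
```

No contact, so the ring is round the axle. Continuing slowly.

```bash
python3 -m crank '[[1,[0,0,-0.3],[0,0,0]],[1,[0,0,-0.3],[0,0,0]],[1,[0,0,-0.2],[0,0,0]],[1,[0,0,0],[0,0,0]],[1,[0,0,0],[0,0,0]]]' 60; python3 -m crank '[[1,[0,0,-0.1],[0,0,0]],[1,[0,0,0],[0,0,0]],[1,[0,0,0],[0,0,0]]]' 60; python3 ov.py .0615 pics/a3.png
```

```text
clock: 14.43
position: [0.4868, -0.2474, 0.0656]
ee_rot: [0.348, 0.615, -0.348, 0.615]
ft_force: [0.2, -0.2, -1.6]
grip_width: 0.395
clock: 14.68
position: [0.487, -0.2474, 0.0649]
ee_rot: [0.348, 0.615, -0.348, 0.615]
ft_force: [-0.7, 0.5, -1.4]
grip_width: 0.392
14.6833 [ 0.487  -0.2474  0.0649] [-0.684   0.4519 -1.3637] [-0.0681  0.1012  0.0044]
scene ring_center 0.61 [ 0.5818 -0.1879  0.0639]
scene groove 0.9 [ 0.5741 -0.187   0.0626]
top ring_center 0.63 [ 0.5801 -0.1887  0.0616]
top groove 0.77 [ 0.5793 -0.194   0.0579]
```

View pics/a3.png

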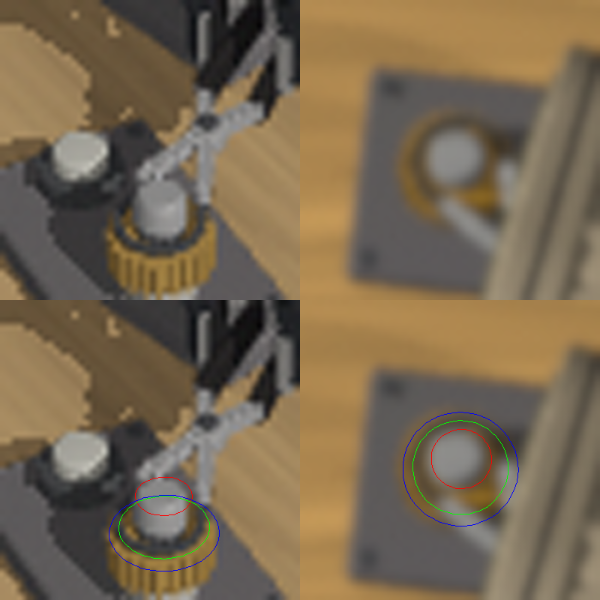

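The ring lies around the axle concentric with the gear: ring edges 118/206 against gear 107/216 in scene. The overlay is about 1 px low throughout. I'll feel gently for the gear face (ring centre 59.5 mm at contact) to check the height.

```bash
for i in 1 2; do python3 -m crank '[[1,[0,0,-0.1],[0,0,0]],[1,[0,0,0],[0,0,0]],[1,[0,0,0],[0,0,0]]]' 60; python3 -c "
from h import *
o=telemetry.get_obs();print(o['position'],o['ft_force'],o['torque'])"; done
```

```text
clock: 15.23
position: [0.4869, -0.2474, 0.0637]
ee_rot: [0.348, 0.615, -0.348, 0.615]
ft_force: [0.1, -1.8, -2.3]
grip_width: 0.396
[ 0.48686187 -0.24739101  0.06371566] [ 0.1205403  -1.78050919 -2.34938245] [-0.00075004  0.00776819 -0.00378014]
clock: 15.48
position: [0.4869, -0.2474, 0.0627]
ee_rot: [0.348, 0.615, -0.348, 0.615]
ft_force: [-0.3, -0.2, -1.5]
grip_width: 0.393
[ 0.48686396 -0.24744314  0.06273547] [-0.30416879 -0.15271463 -1.45560389] [-0.06693778 -0.04038647  0.00575077]
```

```bash
for i in 1 2; do python3 -m crank '[[1,[0,0,-0.07],[0,0,0]],[1,[0,0,0],[0,0,0]],[1,[0,0,0],[0,0,0]]]' 60; python3 -c "
from h import *
np.set_printoptions(precision=4,suppress=True)
o=telemetry.get_obs();print(o['position'],o['ft_force'],o['torque'])"; done
```

```text
clock: 15.73
position: [0.487, -0.2474, 0.0621]
ee_rot: [0.348, 0.615, -0.348, 0.615]
ft_force: [0.5, 0.0, -2.2]
grip_width: 0.397
[ 0.487  -0.2474  0.0621] [ 0.4621  0.0199 -2.2485] [-0.0325 -0.02   -0.0075]
clock: 15.98
position: [0.487, -0.2475, 0.0615]
ee_rot: [0.348, 0.615, -0.348, 0.615]
ft_force: [0.2, -0.7, 0.1]
grip_width: 0.392
[ 0.487  -0.2475  0.0615] [ 0.2467 -0.6621  0.1102] [ 0.0054 -0.0301 -0.0339]
```

The weight reading eased at TCP 61.5 mm, which suggests first touch of the gear. That agrees with the expected offset (ring about 1.5-2 mm below the TCP). Raising 1.7 mm to mid-groove.

```bash
python3 -m crank '[[1,[0,0,0.17],[0,0,0]],[1,[0,0,0],[0,0,0]],[1,[0,0,0],[0,0,0]],[1,[0,0,0],[0,0,0]],[1,[0,0,0],[0,0,0]],[1,[0,0,0],[0,0,0]]]' 60; python3 - <<'E'
from h import *
np.set_printoptions(precision=4,suppress=True)
D={}
for k in range(4):
  o=telemetry.get_obs();print(o['position'],o['ft_force'])
  for n in("scene","top"):
    P=viewer.camera(n)
    for t in("ring_center","groove","pliers_grip","lock_top"):
        for r in mark_of(t,P):
            w=toW(P,r["location"])
            if -.32<w[1]<-.1 and r["conf"]>.35: D.setdefault((t,n),[]).append(w)
for k,v in sorted(D.items()): print(k,len(v),np.median(v,0))
E
```

```text
clock: 16.48
position: [0.4869, -0.2474, 0.063]
ee_rot: [0.348, 0.615, -0.348, 0.615]
ft_force: [-0.6, -0.3, -1.2]
grip_width: 0.396
[ 0.4869 -0.2474  0.063 ] [-0.5556 -0.3424 -1.2184]
[ 0.4869 -0.2475  0.0631] [-0.6506 -0.1505 -1.6686]
[ 0.4869 -0.2475  0.0631] [-0.094   0.8423 -1.5953]
[ 0.4869 -0.2475  0.0631] [ 0.2308 -0.6588 -0.8541]
('groove', 'scene') 4 [ 0.5756 -0.1876  0.0607]
('groove', 'top') 4 [ 0.5787 -0.1925  0.06  ]
('lock_top', 'scene') 5 [ 0.5689 -0.2717  0.0422]
('pliers_grip', 'scene') 6 [ 0.4925 -0.241   0.0721]
('ring_center', 'scene') 4 [ 0.5809 -0.1888  0.062 ]
('ring_center', 'top') 4 [ 0.5801 -0.1886  0.059 ]
```

```bash
python3 -m crank '[[1,[-0.15,0,0],[0,0,0]],[1,[0,0,0],[0,0,0]],[1,[0,0,0],[0,0,0]],[1,[0,0,0],[0,0,0]]]' 60; python3 - <<'E'
from h import *
o=telemetry.get_obs();print(o['position'],o['ft_force'],o['grip_width'])
out=[]
for n,x,y in(("scene",312,184),("top",303,190)):
    P=viewer.camera(n);out.append(cv2.resize(P["frame"][y:y+28,x:x+28,::-1],(400,400),interpolation=cv2.INTER_CUBIC))
cv2.imwrite("pics/fin.png",np.hstack(out))
E
```

```text
clock: 18.82
position: [0.4854, -0.2475, 0.0631]
ee_rot: [0.348, 0.615, -0.348, 0.615]
ft_force: [-0.2, -0.5, -2.3]
grip_width: 0.393
[ 0.48542508 -0.24746533  0.0631464 ] [-0.18305401 -0.49226904 -2.31463788] 0.39256491600258714
```

View pics/fin.png

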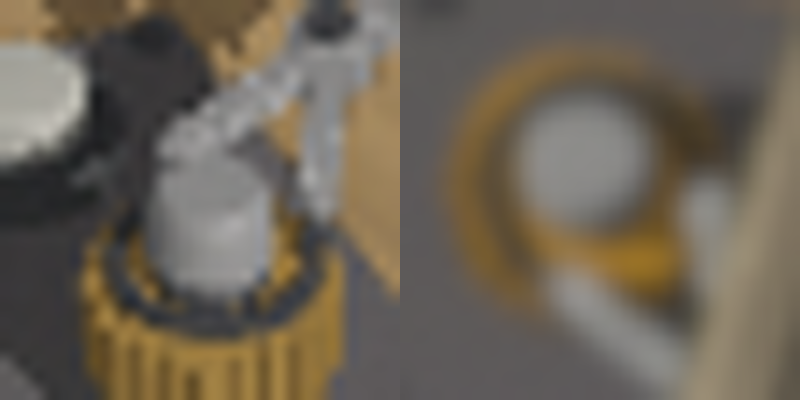

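The ring sits concentric on the gear: ring edges 102/330 inside gear 84/344, axle 148-272. It is level, and the button on the left is up. Handing in.

```bash
python3 -c "
from h import *
print(manip.hand_in()); o=telemetry.get_obs(); print(o['clock'],o['position'],o['ft_force'],o['grip_width'])"
```

```text
the job is handed in; nothing more can be done
None
the job is handed in; nothing more can be done
```

I handed the job in at about 19 s on the clock, with the pliers still held squeezed and the ring spread around the groove; no verdict is reported.

- **Lock button:** I pressed the one on the leftmost drive block, (0.57, -0.27). It bottomed at 35.8 mm with a sharp force rise. The final view shows it back up, and the networks put its top at 42.2 mm.
- **Pliers:** I gripped both handles at 60 N and squeezed them to about 33 mm opening, so they are at the stop and the ring is spread. I lowered the ring over the axle with no side force.
- **Height:** The force eased at what looked like first, very light touch of the gear. I then raised the ring 1.7 mm, to about mid-groove (ring centre about 61-62 mm).
- **Centring:** In the last scene picture the ring is concentric with the gear and axle within about 1-2 mm, and it looks level.
- **Disagreement:** The networks' ring-minus-groove offsets differed between the cameras, (5, -1) mm in the scene view and (1, 4) mm in the top view. I went by the pixel comparison and shifted the ring 1.5 mm in -x.
- **Not measured:** I did not check tilt or the force on the gear directly, nor recheck the lens, slide box and dropper bottle. The arm's path stayed clear of all three.

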